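Switch on the torch during load-shedding

TASK

The power is off and it is getting dark: switch on the torch that lies on the steel shelf by nudging the small ridged slide switch on its top forward, towards the lens, until it snaps fully over into the on position. Leave the torch lying upright where it is, and do not disturb the bowls, jar, spatula and peg around it.

Things in the scene. Friction and masses are not known exactly. Their poses are not given: they have to be found in the camera images.
- torch: Loose charcoal-grey hand torch, about 0.95 kg, lying on rubber feet, switch up. Origin under its body on the shelf; x forward to the lens, y left, z up. Battery body 165 long (x -120 to 45), 56 wide, flat top 63 above the shelf. Round head 96 across (x 80 to 105, flaring from x = 46), its top 100 above the shelf. A level push of about 5 N makes it skid.
- switch_frame (a point): Middle of the top of the grey switch frame on the torch's top, at torch x = -20, y = 0, 65.5 above the shelf; axes as the torch's. The frame is 50 long (x) by 28 wide and 2.5 proud of the body; in its slot the grey slide, 22 by 15, flush with the frame, moves along x.
- ridge (a point): Middle of the top edge of the ridge across the middle of the slide, 70 above the shelf; moves with the slide, axes as the torch's. The ridge is a straight bar 5 thick (x) and 14 long (y), standing 4.5 above the slide and the frame.
- slide (a joint): Slide position in m along the torch's +x: 0 off (ridge at torch x = -25), 0.010 on (ridge at torch x = -15), with end stops at both. Over-centre detent: about 3 N along the slot starts it from either end, past the middle (0.005) it snaps over by itself; let go before the middle it springs back.
- bowls: Bystander: a nested stack of three white plastic bowls, 164 across, 77 high; origin under the middle.
- jar: Bystander: glass jam jar with a steel twist lid, 72 across, 107 high; origin under the middle.
- spatula: Bystander: grey spatula lying flat, 300 long along its x (from -147 to 155), blade 52 wide at the +x end, 14 high.
- peg: Bystander: orange clothes peg lying flat, 74 long (x), 13 wide, 15 high; origin under the middle.

How it is judged:
By the outcome, as a careful person would: the job done as asked, in the order asked, and still so for the second after the job is handed in, with the robot touching nothing.
It also fails if it takes over 29 s, if anything falls off the work surface, if the arm or the gripper's body presses on something with over 40 N, if the wrist force passes 120 N, or if a joint passes its speed limit or range.

ROBOT

A 7-joint arm with a two-finger parallel gripper is mounted at the origin on the work surface. World frame = base frame: x ahead of the robot, y to its left, z up, the work surface at z = 0. Lengths are in m, angles in rad, forces in N, time in s.
With the tool pointing down it reaches from about 0.425 to 0.875 m from the base axis. Payload 4.7 kg.
Tool frame: the origin (TCP) lies at the very end of the fingers, on their centre line; the grasp point (between the pads) lies 19 mm behind it; z points along the fingers, x is the direction in which the jaws open and shut, and the axes are right-handed (so a half turn about z gives the same grasp; the last joint's range is limited). The gripper opens to 85 mm and grips with 20 to 120 N. Pads are 22 mm wide; open, the fingers measure 114 mm over their backs; the gripper's body (76 mm by 85 mm) begins 54 mm behind the grasp point. The pads swing forward as they close: fully open they stand 13 mm farther back than shut.
Start: joints at [-1.324, 0.321, -0.07, 1.45, 0.023, 1.371, -0.057], TCP at [0.15, 0.632, 0.199] pointing down, gripper open.
Joint ranges: [-2.86, 2.86], [-0.3, 2.09], [-1.38, 1.24], [0.06, 2.45], [-1.56, 4.7], [0.09, 2.05], [-2.69, 2.69]. Speed limits (rad/s): [2.57, 2.57, 3.14, 3.14, 3.14, 3.14, 3.14].

INTERFACE

Orientations are given as a rotation vector (axis times angle).
In Python, from bench import bot gives the robot as it stands.
- The arm moves only by the shell command python3 -m jog 'ROWS' [FORCE]. ROWS is a JSON object of lists of equal length, an entry for each row: "linear": the shift along the tool's x, y, z in m, a list of three; "rot": the turn, a rotation vector about the tool's x, y, z in rad, a list of three; "jaw": the finger opening in m, from 0 to 0.0854. In form: {"linear": [[x, y, z], ...], "rot": [[ax, ay, az], ...], "jaw": [jaw, ...]}. A call has 1 to 5 rows; each row is the pose to reach, as a shift and turn from the pose measured when the call began, along the tool's axes at that moment; what a row does not reach only later rows make up. A row lasts 1/10 s, in which the tool goes at most 50 mm and 8.59 degrees, less where a joint would pass 70% of its speed; a pose out of reach is approached as far as the arm can. A call with a gripper value outside its range is refused whole. The fingers move at their own pace and stop on an object; FORCE is the grip in N (left out, the last holds). Time passes only in rows, so rows that repeat a pose let the fingers close. It gives the time, the measured TCP pose, the force and the opening at its end, in the units of the state.
- bot.sense(): the state, without advancing time (a new reading comes with each control period).
- bot.camera(name): name is "scene" or "top"; returns (picture, depth): 384x512x3 uint8, red, green, blue; 384x512 float32, m along the optical axis (not along the pixel's ray), 0 where there is no reading.
- bot.camera_params(name): a dict with "fx", "fy", "cx", "cy" (pixels), "position" and "orientation" of the camera in the world. Camera axes: x right, y up, looking along -z (the intrinsics and any distortion apply to the point x, -y, -z); pixel columns grow to the right and rows downward; lengths in m; the calibration is good to about 2 mm. A picture is of the moment at which its call begins. camera_params takes no time and is no camera call.
- bot.sign_off(): hands the job in, once; it reports no verdict.
The state is a dict: "time_s": time; "joint_pos": joint angles; "joint_velocities": joint speeds; "joint_torque": joint torques, N m; "ee_pos": TCP position; "orientation": TCP orientation; "ft_force": force on the tool from outside, world axes, zero at the start; "wrist_torque": the same for the moment, N m; "opening": finger opening in m.
Only numpy, scipy, OpenCV 4.12 (cv2) and the standard library are available. Lean on these libraries where they do the work, as an engineer would, in place of code of your own. Each camera call takes 0.05 s, during which the arm holds its last target. There are 200 camera calls.

## Working session

There is one attempt and no reset: what is moved stays moved. The work goes in short steps, Python scripts to look and compute and a shell command to move; the robot and the scene stay as the last step left them, time stands still between calls to the robot, and variables do not carry over. Pictures are saved under pics/ and viewed, about 8 in all and at most 12, crops included, and the job is handed in when it is done.

```bash
mkdir -p pics; ls; cat > h.py <<'E'
import numpy as np, cv2
from scipy.spatial.transform import Rotation as R
from bench import bot
def snap(n):
    im,d=bot.camera(n); return im,d
def cam(n):
    p=bot.camera_params(n); o=np.array(p['orientation'])
    return p,np.array(p['position']),(R.from_rotvec(o) if o.size==3 else None)
def cloud(n,d):
    p,t,r=cam(n); v,u=np.mgrid[:d.shape[0],:d.shape[1]]
    c=np.stack([(u-p['cx'])/p['fx']*d,-(v-p['cy'])/p['fy']*d,-d],-1)
    return r.apply(c.reshape(-1,3)).reshape(c.shape)+t
E
python3 - <<'E'
from h import *
s=bot.sense(); print({k:np.round(v,4) for k,v in s.items()})
for n in('scene','top'):
    print(bot.camera_params(n))
    im,d=snap(n); np.savez(f'{n}0.npz',im=im,d=d); cv2.imwrite(f'pics/{n}0.png',im[...,::-1])
E
```

```text
pics
{'time_s': np.float64(0.0), 'joint_pos': array([-1.3239,  0.3218, -0.0701,  1.4517,  0.0226,  1.3708, -0.0569]), 'joint_velocities': array([ 0.0003, -0.0003,  0.001 , -0.0015, -0.0013, -0.0003,  0.0008]), 'joint_torque': array([-3.00000e-04, -4.93573e+01, -3.82100e-01, -3.14346e+01,
        1.31000e-02,  1.13000e-02,  0.00000e+00]), 'ee_pos': array([0.1499, 0.6319, 0.1981]), 'orientation': array([ 2.4634e+00,  1.9477e+00, -2.2000e-03]), 'ft_force': array([0.3449, 0.3638, 0.47  ]), 'wrist_torque': array([ 0.048 ,  0.0593, -0.0141]), 'opening': np.float64(0.0855)}
{'fx': 380.87489578588924, 'fy': 380.87489578588924, 'cx': 256.7007441622609, 'cy': 191.41939029001043, 'position': array([ 1.13387751, -0.44459211,  0.78909799]), 'orientation': array([0.71506763, 0.33613856, 0.88452832])}
{'fx': 437.7948487159445, 'fy': 437.7948487159445, 'cx': 267.14822243337824, 'cy': 188.49765752790964, 'position': array([ 0.4790936 , -0.01758927,  1.30812961]), 'orientation': array([ 0.07003584, -0.07810795, -1.57083778])}
```

View pics/scene0.png

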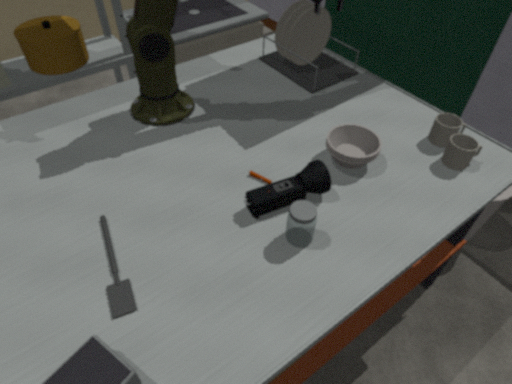

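View pics/top0.png

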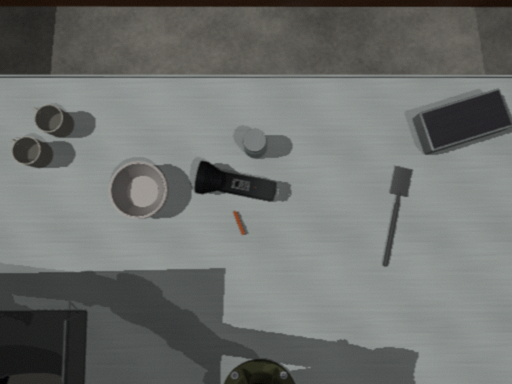

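The top view shows the torch at px (195–277, 160–200), head to the left (+y) and switch near (240, 184). The jar is at (255, 143), the peg at (240, 222), and the bowls at (139, 189). In the scene view the switch is near (283, 187). Next I'll measure it.

```bash
python3 - <<'E'
from h import *
z=np.load('top0.npz'); im,d=z['im'],z['d']; P=cloud('top',d)
print('table z', np.median(P[200:260,300:360,2]))
g=im.max(2)
m=np.zeros(g.shape,bool); m[150:210,185:285]=True
H=P[...,2]
dark=m&(H>0.03)&(d>0)
n,l,st,ce=cv2.connectedComponentsWithStats(dark.astype(np.uint8))
i=1+np.argmax(st[1:,4]); t=l==i; print(st[i],ce[i], 'maxz',H[t].max())
body=t&(H>.05)&(H<.075); head=t&(H>.085)
# body axis
bx=P[body][:,:2]
xy=P[t][:,:2]; c=bx.mean(0); u,s,v=np.linalg.svd(bx-c); a=v[0]; a*=np.sign(a[1]); n_=np.array([-a[1],a[0]])
q=(xy-c)@np.c_[a,n_]; print('axis',a,np.degrees(np.arctan2(a[1],a[0])),'ext',q.min(0),q.max(0),'c',c)
print('body top z',np.median(P[body][:,2]))
for nm,cc in(('head',head),('body',body)): print(nm,P[cc].mean(0),cc.sum(),P[cc].min(0),P[cc].max(0))
crop=im[150:210,185:285]; cv2.imwrite('pics/c1.png',cv2.resize(cv2.convertScaleAbs(crop,alpha=2)[...,::-1],(800,480),interpolation=cv2.INTER_CUBIC))
z=np.load('scene0.npz'); crop=z['im'][150:225,235:335]; cv2.imwrite('pics/c2.png',cv2.resize(cv2.convertScaleAbs(crop,alpha=2)[...,::-1],(800,600),interpolation=cv2.INTER_CUBIC))
E
```

```text
table z 8.132954172013207e-06
[ 195  161   85   41 1842] [232.63246471 183.08903366] maxz 0.10504652941919557
axis [0.16678201 0.98599379] 80.39922935593695 ext [-0.10059972 -0.0517211 ] [0.1355593  0.04237205] c [0.6054864  0.04124988]
body top z 0.06320470158111569
head [0.62868037 0.15157957 0.09327981] 379 [0.59592501 0.11124107 0.08502493] [0.66716699 0.178048   0.10504653]
body [0.6054864  0.04124988 0.06333172] 1230 [ 0.56438716 -0.05826286  0.05009228] [0.67661011 0.18092099 0.07491959]
```

View pics/c1.png

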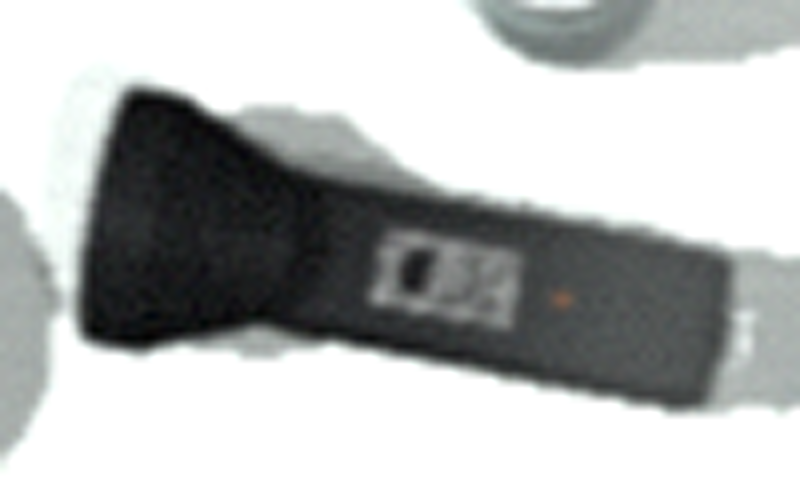

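View pics/c2.png

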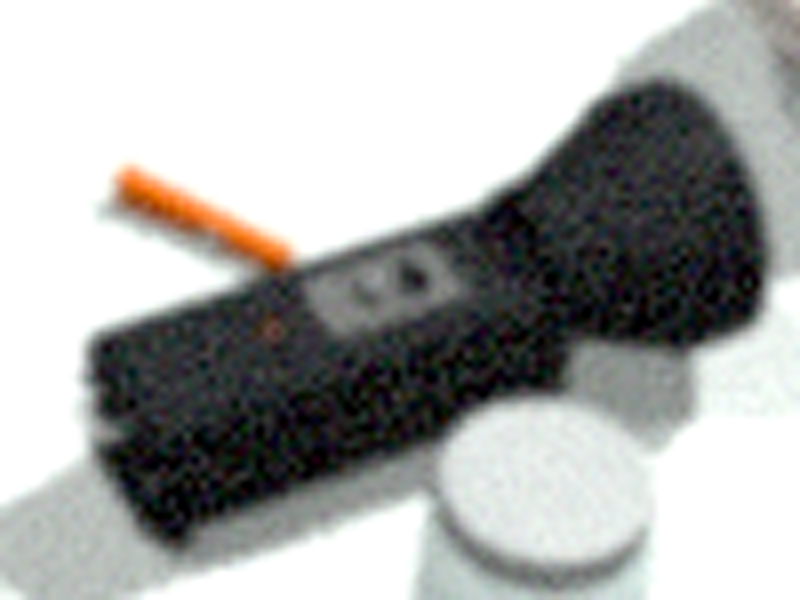

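The crops show the frame in the top view at px (231–250, 178–191), with the dark end of the slot on the lens side, so the switch is off. I'll get the frame centre and yaw by casting rays from both views.

```bash
cat >> h.py <<'E'
def ray(n,uv,z):
    p,t,r=cam(n); uv=np.atleast_2d(uv).astype(float)
    k=r.apply(np.c_[(uv[:,0]-p['cx'])/p['fx'],-(uv[:,1]-p['cy'])/p['fy'],-np.ones(len(uv))])
    return t+k*((z-t[2])/k[:,2])[:,None]
def frame(n,im,box,thr):
    x0,y0,x1,y1=box; K=8
    g=cv2.resize(cv2.GaussianBlur(im[y0:y1,x0:x1].max(2),(0,0),.6),None,fx=K,fy=K,interpolation=cv2.INTER_CUBIC)
    m=((g>thr)&(g<150)).astype(np.uint8)
    m=cv2.morphologyEx(m,cv2.MORPH_OPEN,np.ones((7,7)))
    _,l,st,ce=cv2.connectedComponentsWithStats(m); i=1+np.argmax(st[1:,4])
    c=max(cv2.findContours((l==i).astype(np.uint8),0,2)[0],key=cv2.contourArea)[:,0]
    uv=(c+.5)/K-.5+[x0,y0]
    W=ray(n,uv,.0655)[:,:2]
    (cx,cy),sz,_=r=cv2.minAreaRect((W*1000).astype(np.float32)); b=cv2.boxPoints(r)
    e=max((b[1]-b[0],b[2]-b[1]),key=np.linalg.norm); a=np.degrees(np.arctan2(e[1],e[0]))%180
    return (cx,cy),sz,a
E
python3 - <<'E'
from h import *
im=np.load('top0.npz')['im']; b=im[180:190,222:275].max(2); print(b[::2])
for t in(42,48,54): print(t,frame('top',im,(227,173,254,195),t))
im=np.load('scene0.npz')['im']; print(im[180:194:2,268:300].max(2))
for t in (38,44,50): print(t,frame('scene',im,(270,176,297,194),t))
# jar, peg, bowl and body edge tops
P=cloud('top',np.load('top0.npz')['d'])
s=P[165:205,215:280]; m=(s[...,2]>.056)&(s[...,2]<.07); q=(s[m][:,:2]*1000).astype(np.float32); r=cv2.minAreaRect(q); print('body',r)
j=P[120:165,235:275]; print('jar',j[j[...,2]>.09].mean(0))
E
```

```text
[[ 11  13  14  13  19  24  23  24  21  27  39  53  60  63  66  65  60  61
   64  66  61  53  47  42  38  38  35  35  34  34  30  33  37  36  37  36
   39  39  38  39  39  41  42  45  48  49  52  63  78  84  91  99 103]
 [ 10  16  17  18  20  23  25  23  22  30  49  65  63  42  23  18  26  47
   66  70  62  59  54  61  69  67  63  59  44  36  35  35  38  38  37  40
   40  39  39  42  43  43  41  43  41  42  43  42  42  39  40  44  45]
 [ 16  15  15  19  25  24  25  24  24  36  51  63  54  27  17  20  40  57
   67  66  66  62  55  62  60  60  65  57  38  33  34  35  37  37  38  39
   40  40  40  42  42  41  43  43  42  44  44  44  42  41  43  40  40]
 [ 16  16  19  21  23  24  24  25  31  54  76  69  56  44  35  39  55  67
   61  60  58  49  55  61  68  77  74  61  39  34  35  39  44  48  42  39
   40  41  43  41  43  42  42  42  45  43  44  41  42  43  43  42  39]
 [ 20  23  23  26  29  23  24  26  25  34  41  40  42  49  63  72  68  61
   59  61  67  66  57  51  55  64  66  46  35  35  35  38  42  48  41  42
   39  43  42  42  44  44  41  44  43  43  42  45  44  44  43  41  40]]
42 (
[... 1008 characters left out ...]
  46  62  68  63  62  58  62  53  42  44  35
   30  29  29  28  29  19  28  22  23  13  17  21  22   9]
 [ 37  40  26  28  34  32  31  29  36  39  38  42  31  32  31  20  34  21
   28  32  20  22  13  27  21   7  13  15  22   0  15   2]]
38 ((607.6044921875, 56.432220458984375), (70.45126342773438, 62.464046478271484), np.float32(54.033535))
44 ((606.576904296875, 56.564754486083984), (69.37905883789062, 60.6452751159668), np.float32(54.03348))
50 ((605.7319946289062, 56.564857482910156), (68.30691528320312, 59.27729797363281), np.float32(54.033443))
body ((606.109619140625, 41.514617919921875), (178.3378143310547, 62.68537139892578), 77.30290985107422)
jar [0.72422724 0.01071736 0.1259649 ]
```

```bash
cat >> h.py <<'E'
YAW=79.0; F=np.array([.6086,.0517]); A=np.array([np.cos(np.radians(YAW)),np.sin(np.radians(YAW))])
def goto(back,z,lat=0):
    "tool-frame shift to put TCP at torch x = frame centre - back, height z; and turn for tool y = -torch x"
    s=bot.sense(); r=R.from_rotvec(s['orientation']); p=np.array(s['ee_pos'])
    T=np.r_[F-A*back+lat*np.array([-A[1],A[0]]),z]
    y=np.r_[-A,0]; zz=np.array([0,0,-1.]); G=R.from_matrix(np.c_[np.cross(y,zz),y,zz])
    print('t',round(s['time_s'],2),'ee',np.round(p,4),'F',np.round(s['ft_force'],2),'open',round(float(s['opening']),4))
    print('along',round(float((p[:2]-F)@A),4),'lin',np.round(r.inv().apply(T-p),4),'rot',np.round((r.inv()*G).as_rotvec(),3))
E
python3 -c "
from h import *; goto(.027,.11)"
```

```text
t 0.1 ee [0.1499 0.6319 0.1982] F [ 1.1  -0.15 -0.57] open 0.0853
along 0.482 lin [-0.4856  0.5813  0.0891] rot [1.00e-03 1.00e-03 1.53e+00]
```

```bash
python3 -m jog '{"linear":[[-0.0286,0.0342,0],[-0.0572,0.0684,0],[-0.0858,0.1026,0],[-0.1144,0.1368,0],[-0.143,0.171,0]],"rot":[[0,0,0.14],[0,0,0.28],[0,0,0.42],[0,0,0.56],[0,0,0.70]],"jaw":[0,0,0,0,0]}' 20; python3 -c "
from h import *; goto(.027,.11)"
```

```text
time_s: 0.6
ee_pos: [0.284, 0.4515, 0.1981]
orientation: [2.984, 0.976, -0.002]
ft_force: [0.9, -0.1, 0.2]
opening: 0.0123
t 0.6 ee [0.284  0.4515 0.1981] F [ 0.89 -0.11  0.19] open 0.0123
along 0.3305 lin [0.0059 0.5325 0.0888] rot [0.002 0.001 0.824]
```

```bash
python3 -m jog '{"linear":[[0,0.046,0],[0.001,0.092,0],[0.002,0.138,0],[0.003,0.184,0],[0.003,0.23,0]],"rot":[[0,0,0.14],[0,0,0.28],[0,0,0.42],[0,0,0.56],[0,0,0.70]],"jaw":[0,0,0,0,0]}'; python3 -c "
from h import *; goto(.027,.11)"
```

```text
time_s: 1.1
ee_pos: [0.423, 0.266, 0.1982]
orientation: [3.137, -0.115, -0.001]
ft_force: [1.3, 0.3, 0.7]
opening: 0.0002
t 1.1 ee [0.423  0.266  0.1982] F [1.35 0.35 0.67] open 0.0002
along 0.1749 lin [0.1976 0.2267 0.0885] rot [0.002 0.001 0.119]
```

```bash
python3 -m jog '{"linear":[[0.03,0.034,0],[0.06,0.068,0],[0.09,0.102,0],[0.12,0.136,0.01],[0.15,0.17,0.02]],"rot":[[0,0,0.06],[0,0,0.12],[0.001,0.001,0.119],[0.002,0.001,0.119],[0.002,0.001,0.119]],"jaw":[0,0,0,0,0]}'; python3 -c "
from h import *; goto(.027,.11)"
```

```text
time_s: 1.6
ee_pos: [0.5611, 0.0839, 0.1784]
orientation: [-3.127, 0.301, -0.002]
ft_force: [0.3, -0.2, 0.3]
opening: -0.0003
t 1.6 ee [0.5611 0.0839 0.1784] F [ 0.25 -0.16  0.32] open -0.0003
along 0.0226 lin [0.0527 0.0496 0.0684] rot [-0.001 -0.001 -0.   ]
```

```bash
python3 -m jog '{"linear":[[0.025,0.025,0.01],[0.0527,0.0496,0.02],[0.0527,0.0496,0.05],[0.0527,0.0496,0.068],[0.0527,0.0496,0.068]],"rot":[[0,0,0],[0,0,0],[0,0,0],[0,0,0],[0,0,0]],"jaw":[0,0,0,0,0]}'; python3 - <<'E'
from h import *
goto(.027,.067)
for n in('scene','top'):
    im,d=snap(n); np.savez(f'{n}1.npz',im=im,d=d)
    b=(slice(140,230),slice(220,340)) if n=='scene' else (slice(140,230),slice(185,305))
    cv2.imwrite(f'pics/{n}1.png',cv2.resize(cv2.convertScaleAbs(im[b],alpha=2)[...,::-1],(800,600),interpolation=cv2.INTER_CUBIC))
E
```

```text
time_s: 2.1
ee_pos: [0.6008, 0.0248, 0.1069]
orientation: [3.125, -0.302, -0.008]
ft_force: [-0.7, -0.2, 0.7]
opening: -0.0001
t 2.1 ee [0.6008 0.0248 0.1069] F [-0.68 -0.24  0.66] open -0.0001
along -0.0279 lin [ 0.0027 -0.001   0.0399] rot [ 0.002  0.005 -0.001]
```

View pics/scene1.png

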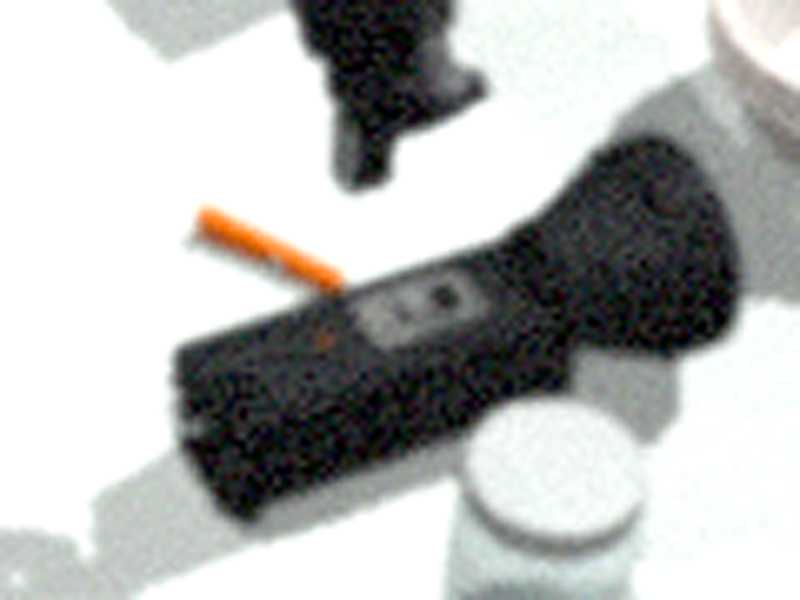

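The fingers are shut above the body, behind the frame, with the tip at crop (360, 190), which is scene px (274, 168.5). I'll check this against the projected TCP while descending.

```bash
python3 - <<'E'
from h import *
p,t,r=cam('scene')
for X in ([.6008,.0248,.1069],[F[0],F[1],.0655]):
    c=r.inv().apply(np.array(X)-t); print(p['cx']+p['fx']*c[0]/-c[2], p['cy']-p['fy']*c[1]/-c[2])
E
python3 -m jog '{"linear":[[0.001,-0.001,0.012],[0.0027,-0.001,0.025],[0.0027,-0.001,0.034],[0.0027,-0.001,0.038],[0.0027,-0.001,0.038]],"rot":[[0,0,0],[0.002,0.005,0],[0.002,0.005,0],[0.002,0.005,0],[0.002,0.005,0]],"jaw":[0,0,0,0,0]}'; python3 -c "
from h import *; goto(.027,.0673)"
```

```text
272.6029536136687 175.91485726309978
281.5097460613175 184.58538664696388
time_s: 2.7
ee_pos: [0.6054, 0.0258, 0.0715]
orientation: [-3.126, 0.301, -0.006]
ft_force: [0.5, -0.4, 0.6]
opening: 0.0001
t 2.7 ee [0.6054 0.0258 0.0715] F [ 0.49 -0.38  0.56] open 0.0001
along -0.0261 lin [-0.0018  0.0009  0.0041] rot [-0.002 -0.004  0.   ]
```

The projected tip is at v = 176, but in the image it appeared at 168.5. I'll take a closer look, unsaturated, before trusting the height.

```bash
python3 - <<'E'
from h import *
goto(.027,.067)
im,d=snap('scene'); np.savez('scene2.npz',im=im,d=d)
a=im[150:210,250:330]; cv2.imwrite('pics/s2.png',cv2.resize(a,(800,600),interpolation=cv2.INTER_CUBIC)[...,::-1])
P=cloud('scene',np.load('scene1.npz')['d']); 
print(np.round(P[150:182:2,274]*1000)); print(np.load('scene1.npz')['im'][150:182:2,274])
E
```

```text
t 2.7 ee [0.6054 0.0258 0.0715] F [ 0.49 -0.38  0.56] open 0.0001
along -0.0261 lin [-0.0018  0.0009  0.0044] rot [-0.002 -0.004  0.   ]
[[613.  13. 208.]
 [614.  13. 203.]
 [615.  12. 197.]
 [615.  12. 191.]
 [617.  11. 187.]
 [613.  15. 176.]
 [613.  16. 168.]
 [614.  15. 163.]
 [613.  16. 156.]
 [613.  17. 148.]
 [499. 119.  -1.]
 [505. 113.  -1.]
 [511. 109.  -3.]
 [519. 103.  -2.]
 [527.  96.   1.]
 [533.  91.  -0.]]
[[  4   0   6]
 [  2   6   0]
 [  9   8   7]
 [ 20  16  14]
 [  0   3   0]
 [ 14  13  18]
 [ 21  21  24]
 [ 16  19  19]
 [ 17  10  14]
 [ 77  76  76]
 [137 141 138]
 [144 147 145]
 [147 150 148]
 [142 149 146]
 [142 146 144]
 [144 148 145]]
```

View pics/s2.png

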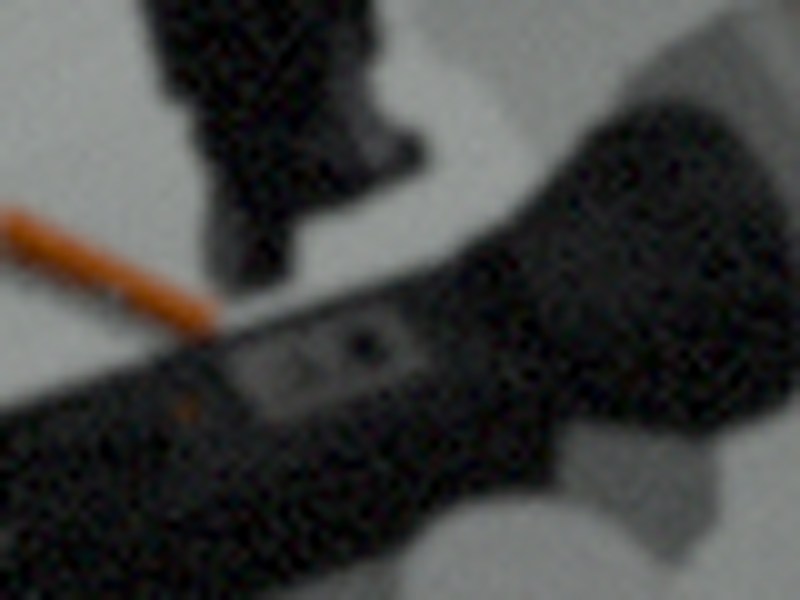

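```bash
python3 - <<'E'
from h import *
p,t,r=cam('scene')
def pr(n,X):
    p,t,r=cam(n); c=r.inv().apply(np.array(X)-t); return np.round([p['cx']+p['fx']*c[0]/-c[2], p['cy']-p['fy']*c[1]/-c[2]],1)
print('exp tip',pr('scene',[.6054,.0258,.0715]))
z=np.load('scene2.npz'); im,d=z['im'],z['d']; P=cloud('scene',d)
for v in range(150,190,3): print(v,[tuple(np.round(P[v,u]*1000).astype(int)) if P[v,u,2]>.01 else 0 for u in range(268,296,5)])
Pt=cloud('top',np.load('top1.npz')['d']); 
for a,b in((.11,.2),(.2,.26),(.26,.35),(.35,.5)):
    m=(Pt[...,2]>a)&(Pt[...,2]<b)&(abs(Pt[...,0]-.6)<.12)&(abs(Pt[...,1]-.03)<.1); print(a,m.sum(),Pt[m].mean(0) if m.any() else '')
for n,f in(('scene','scene0'),('top','top0')):
    P=cloud(n,np.load(f+'.npz')['d']); m=(abs(P[...,0]-.724)<.03)&(abs(P[...,1]-.0107)<.03)&(P[...,2]>.05); print(n,'jar top z',np.percentile(P[m][:,2],[50,90]))
E
```

```text
exp tip [273.3 186.4]
150 [(np.int64(594), np.int64(10), np.int64(197)), (np.int64(615), np.int64(8), np.int64(212)), (np.int64(629), np.int64(11), np.int64(220)), (np.int64(641), np.int64(16), np.int64(226)), 0, 0]
153 [(np.int64(595), np.int64(10), np.int64(187)), (np.int64(621), np.int64(3), np.int64(209)), (np.int64(633), np.int64(9), np.int64(215)), (np.int64(639), np.int64(19), np.int64(214)), 0, 0]
156 [(np.int64(595), np.int64(10), np.int64(178)), (np.int64(621), np.int64(4), np.int64(200)), (np.int64(631), np.int64(11), np.int64(203)), (np.int64(647), np.int64(11), np.int64(214)), 0, 0]
159 [(np.int64(592), np.int64(13), np.int64(165)), (np.int64(620), np.int64(6), np.int64(188)), (np.int64(631), np.int64(11), np.int64(194)), (np.int64(647), np.int64(13), np.int64(204)), 0, 0]
162 [0, (np.int64(618), np.int64(8), np.int64(176)), (np.int64(621), np.int64(21), np.int64(172)), (np.int64(648), np.int64(13), np.int64(195)), (np.int64(658), np.int64(19), np.int64(200)), 0]
165 [0, (np.int64(618), np.int64(8), np.int64(167)), (np.int64(616), np.int64(27), np.int64(155)), (np.int64(
[... 1184 characters left out ...]
(22), np.int64(62)), (np.int64(599), np.int64(30), np.int64(65)), (np.int64(605), np.int64(43), np.int64(62)), (np.int64(615), np.int64(51), np.int64(66)), (np.int64(621), np.int64(64), np.int64(63)), (np.int64(628), np.int64(76), np.int64(62))]
189 [(np.int64(597), np.int64(15), np.int64(61)), (np.int64(605), np.int64(25), np.int64(62)), (np.int64(614), np.int64(35), np.int64(63)), (np.int64(622), np.int64(46), np.int64(64)), (np.int64(629), np.int64(57), np.int64(62)), (np.int64(637), np.int64(68), np.int64(62))]
0.11 1 [0.71906201 0.00688632 0.11121411]
0.2 0 
0.26 0 
0.35 4 [ 0.56508261 -0.0168984   0.48912659]
scene jar top z [0.10556566 0.10743471]
top jar top z [0.10676341 0.10996059]
```

Both the pixels and the depth put the visible tip about 27 mm higher than the reported TCP implies. I'll settle it by touch: move back over the bare body top behind the frame (63 mm high) and feel down gently.

```bash
python3 -m jog '{"linear":[[-0.0018,0.01,0],[-0.0018,0.019,0],[-0.0018,0.019,0.003],[-0.0018,0.019,0.006],[-0.0018,0.019,0.006]],"rot":[[0,0,0],[0,0,0],[0,0,0],[0,0,0],[0,0,0]],"jaw":[0,0,0,0,0]}'; python3 -c "
from h import *; goto(.045,.060)"
```

```text
time_s: 3.25
ee_pos: [0.6002, 0.0077, 0.0655]
orientation: [-3.126, 0.3, -0.007]
ft_force: [-0.1, -0.4, -0.7]
opening: -0.0003
t 3.25 ee [0.6002 0.0077 0.0655] F [-0.11 -0.39 -0.69] open -0.0003
along -0.0448 lin [-0.0001  0.0002  0.0055] rot [-0.002 -0.004  0.   ]
```

```bash
python3 -m jog '{"linear":[[0,0,0.001],[0,0,0.002],[0,0,0.003],[0,0,0.003]],"rot":[[0,0,0],[0,0,0],[0,0,0],[0,0,0]],"jaw":[0,0,0,0]}'; python3 -c "
from h import *; goto(.045,.060)"; python3 -m jog '{"linear":[[0,0,0.001],[0,0,0.0015],[0,0,0.0015]],"rot":[[0,0,0],[0,0,0],[0,0,0]],"jaw":[0,0,0]}'; python3 -c "
from h import *; goto(.045,.060)"
```

```text
time_s: 3.65
ee_pos: [0.6001, 0.0078, 0.0623]
orientation: [-3.126, 0.3, -0.006]
ft_force: [0.4, 1.0, 0.6]
opening: 0.0002
t 3.65 ee [0.6001 0.0078 0.0623] F [0.37 1.03 0.64] open 0.0002
along -0.0447 lin [-0.      0.0003  0.0023] rot [-0.002 -0.004  0.001]
time_s: 3.95
ee_pos: [0.6001, 0.0079, 0.0608]
orientation: [-3.126, 0.3, -0.006]
ft_force: [0.3, -0.8, 0.4]
opening: 0.0001
t 3.95 ee [0.6001 0.0079 0.0608] F [ 0.26 -0.82  0.41] open 0.0001
along -0.0447 lin [0.     0.0003 0.0008] rot [-0.002 -0.004  0.001]
```

```bash
python3 -m jog '{"linear":[[0,0,0.003],[0,0,0.006],[0,0,0.008],[0,0,0.008]],"rot":[[0,0,0],[0,0,0],[0,0,0],[0,0,0]],"jaw":[0,0,0,0]}'; python3 - <<'E'
from h import *
goto(.045,.060)
im,d=snap('scene'); np.savez('scene3.npz',im=im,d=d)
P=cloud('scene',d)
for v in range(170,200,2): print(v,[list(map(int,P[v,u]*1000)) for u in range(262,278,3)])
a=im[140:230,220:340]; cv2.imwrite('pics/s3.png',cv2.resize(cv2.convertScaleAbs(a,alpha=1.5),(800,600),interpolation=cv2.INTER_CUBIC)[...,::-1])
E
```

```text
time_s: 4.35
ee_pos: [0.5997, 0.0078, 0.0522]
orientation: [-3.126, 0.3, -0.005]
ft_force: [0.8, -0.5, -0.1]
opening: -0.0001
t 4.35 ee [0.5997 0.0078 0.0522] F [ 0.81 -0.48 -0.09] open -0.0001
along -0.0448 lin [ 0.0004  0.0002 -0.0078] rot [-0.001 -0.003  0.001]
170 [[591, -3, 136], [611, -10, 154], [614, -3, 154], [614, 6, 148], [636, -3, 170], [649, -5, 181]]
172 [[590, -2, 128], [610, -9, 147], [614, -3, 146], [608, 11, 134], [642, -8, 171], [650, -6, 176]]
174 [[492, 77, 0], [606, -5, 135], [612, -1, 137], [618, 3, 138], [651, -16, 175], [656, -11, 177]]
176 [[506, 66, 9], [607, -5, 128], [620, -7, 140], [634, -10, 153], [650, -14, 167], [658, -12, 173]]
178 [[513, 61, 9], [602, -2, 116], [621, -7, 134], [637, -11, 149], [649, -13, 159], [634, 10, 133]]
180 [[512, 62, 0], [605, -3, 112], [623, -9, 130], [633, -7, 136], [533, 90, 0], [538, 98, 0]]
182 [[518, 57, 0], [603, -2, 102], [611, 1, 106], [611, 10, 101], [584, 45, 58], [591, 50, 61]]
184 [[525, 52, 0], [604, -2, 96], [611, 1, 99], [614, 8, 97], [593, 37, 63], [597, 45, 62]]
186 [[579, 7, 62], [604, -2, 88], [611, 1, 92], [595, 26, 64], [600, 32, 64], [607, 36, 68]]
188 [[586, 3, 63], [590, 9, 63], [594, 16, 62], [600, 22, 62], [605, 28, 64], [609, 36, 62]]
190 [[591, -1, 62], [594, 6, 60], [600, 11, 62], [605, 18, 62], [609, 25, 61], [616, 29, 65]]
192 [[597, -5, 62], [600, 2, 59], [607, 6, 64], [610, 14, 61], [616, 19, 63], [620, 26, 62]]
194 [[603, -10, 62], [605, -1, 59], [611, 3, 61], [616, 9, 61], [620, 16, 60], [627, 21, 63]]
196 [[608, -13, 61], [613, -8, 62], [618, -2, 63], [622, 4, 62], [625, 12, 59], [629, 19, 59]]
198 [[613, -17, 61], [619, -12, 62], [622, -5, 61], [628, 0, 62], [629, 9, 57], [632, 17, 55]]
```

View pics/s3.png

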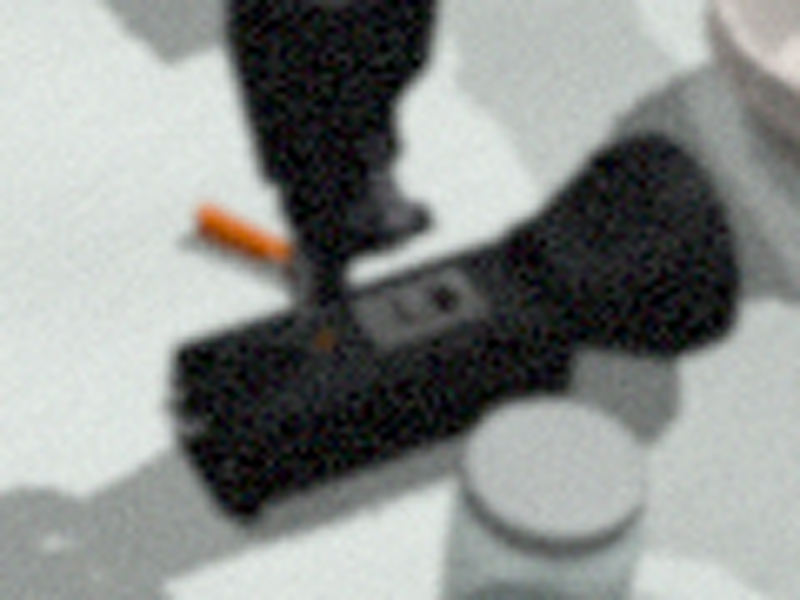

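The tip is at scene px (267, 187), still hovering clear of the torch. Depth puts it at about 0.088 with the TCP at 0.052, so the reported TCP is roughly 30 mm lower than the real tip. I'll go on down until contact.

```bash
python3 -m jog '{"linear":[[0,0,0.003],[0,0,0.006],[0,0,0.009],[0,0,0.012],[0,0,0.012]],"rot":[[0,0,0],[0,0,0],[0,0,0],[0,0,0],[0,0,0]],"jaw":[0,0,0,0,0]}'; python3 - <<'E'
from h import *
goto(.045,.060)
im,d=snap('scene'); P=cloud('scene',d)
for v in range(182,200,1): print(v,[int(P[v,u,2]*1000) for u in range(262,280,2)])
E
```

```text
time_s: 4.9
ee_pos: [0.5994, 0.0078, 0.0398]
orientation: [-3.126, 0.3, -0.004]
ft_force: [-0.3, -0.4, -0.5]
opening: 0.0001
t 4.9 ee [0.5994 0.0078 0.0398] F [-0.34 -0.44 -0.49] open 0.0001
along -0.0448 lin [ 0.0007  0.0002 -0.0202] rot [-0.001 -0.002  0.   ]
182 [-4, 101, 100, 124, 131, 141, 139, 61, 62]
183 [88, 97, 97, 119, 127, 61, 63, 62, 64]
184 [86, 95, 99, 117, 98, 63, 59, 65, 64]
185 [81, 92, 93, 97, 93, 65, 65, 65, 65]
186 [74, 88, 90, 93, 90, 64, 64, 63, 65]
187 [58, 88, 85, 89, 84, 61, 65, 64, 64]
188 [61, 82, 81, 85, 83, 61, 65, 64, 63]
189 [62, 77, 82, 80, 59, 60, 60, 64, 64]
190 [59, 63, 72, 61, 61, 65, 62, 65, 64]
191 [61, 61, 59, 63, 61, 63, 61, 64, 63]
192 [61, 61, 62, 61, 64, 62, 61, 62, 61]
193 [61, 62, 62, 59, 61, 61, 60, 62, 61]
194 [62, 61, 63, 61, 61, 61, 61, 60, 61]
195 [61, 62, 60, 61, 59, 62, 63, 63, 60]
196 [60, 61, 61, 63, 63, 60, 60, 61, 60]
197 [59, 61, 61, 63, 60, 61, 60, 57, 59]
198 [61, 61, 61, 60, 61, 58, 58, 57, 55]
199 [63, 61, 61, 58, 58, 58, 57, 54, 50]
```

```bash
python3 -m jog '{"linear":[[0,0,0.002],[0,0,0.004],[0,0,0.006],[0,0,0.008],[0,0,0.008]],"rot":[[0,0,0],[0,0,0],[0,0,0],[0,0,0],[0,0,0]],"jaw":[0,0,0,0,0]}'; python3 -m jog '{"linear":[[0,0,0.001],[0,0,0.002],[0,0,0.002]],"rot":[[0,0,0],[0,0,0],[0,0,0]],"jaw":[0,0,0]}'; python3 - <<'E'
from h import *
im,d=snap('scene'); P=cloud('scene',d)
for v in range(188,200,1): print(v,[int(P[v,u,2]*1000) for u in range(262,280,2)])
E
```

```text
time_s: 5.45
ee_pos: [0.5994, 0.0078, 0.0317]
orientation: [-3.126, 0.3, -0.003]
ft_force: [-0.4, -0.8, -0.1]
opening: -0.0003
time_s: 5.75
ee_pos: [0.5996, 0.0078, 0.031]
orientation: [-3.126, 0.3, -0.004]
ft_force: [-2.9, -0.2, 7.1]
opening: -0.0
188 [72, 81, 83, 86, 83, 61, 63, 64, 61]
189 [67, 77, 77, 81, 80, 62, 62, 66, 64]
190 [62, 72, 75, 81, 73, 60, 60, 64, 63]
191 [60, 70, 74, 73, 70, 62, 61, 64, 62]
192 [63, 67, 69, 60, 63, 62, 62, 60, 62]
193 [59, 62, 60, 62, 61, 62, 789, 60, 62]
194 [62, 61, 60, 63, 59, 61, 60, 60, 60]
195 [63, 62, 61, 61, 60, 61, 61, 61, 59]
196 [60, 60, 59, 62, 62, 62, 58, 60, 58]
197 [64, 62, 63, 62, 62, 61, 59, 58, 58]
198 [62, 59, 60, 63, 62, 61, 59, 57, 55]
199 [62, 60, 63, 61, 59, 56, 56, 51, 53]
```

Contact: Fz is +7 N with the TCP at about 0.0312, so the real tip is about 32 mm above the reported TCP. I'll lift to a true tip height of about 67.3 mm (TCP 0.0355) and creep forward to the ridge.

```bash
python3 -m jog '{"linear":[[0,0,-0.005],[0,0,-0.005]],"rot":[[0,0,0],[0,0,0]],"jaw":[0,0]}'; python3 -c "
from h import *; goto(.024,.0355)"
```

```text
time_s: 6.0
ee_pos: [0.6005, 0.0078, 0.037]
orientation: [-3.125, 0.3, -0.007]
ft_force: [0.6, -0.9, 0.3]
opening: -0.0002
t 6.0 ee [0.6005 0.0078 0.037 ] F [ 0.6  -0.94  0.34] open -0.0002
along -0.0447 lin [-0.0004 -0.0207  0.0015] rot [-0.002 -0.004  0.   ]
```

```bash
python3 -m jog '{"linear":[[-0.0004,-0.006,0.0012],[-0.0004,-0.012,0.0012],[-0.0004,-0.018,0.0012],[-0.0004,-0.0207,0.0012],[-0.0004,-0.0207,0.0012]],"rot":[[-0.002,-0.004,0],[-0.002,-0.004,0],[-0.002,-0.004,0],[-0.002,-0.004,0],[-0.002,-0.004,0]],"jaw":[0,0,0,0,0]}'; python3 -c "
from h import *; goto(.019,.0355)"
```

```text
time_s: 6.5
ee_pos: [0.604, 0.0292, 0.0356]
orientation: [-3.127, 0.298, 0.0]
ft_force: [-0.4, 0.1, 0.0]
opening: 0.0003
t 6.5 ee [0.604  0.0292 0.0356] F [-0.44  0.11  0.01] open 0.0003
along -0.023 lin [ 0.0002 -0.004   0.0001] rot [-0.     0.     0.002]
```

```bash
python3 -m jog '{"linear":[[0.0002,-0.0015,0],[0.0002,-0.003,0],[0.0002,-0.0045,0],[0.0002,-0.0045,0]],"rot":[[0,0,0],[0,0,0],[0,0,0],[0,0,0]],"jaw":[0,0,0,0]}'; python3 -c "
from h import *; goto(.015,.0355)"; python3 -m jog '{"linear":[[0,-0.001,0],[0,-0.0015,0],[0,-0.0015,0]],"rot":[[0,0,0],[0,0,0],[0,0,0]],"jaw":[0,0,0]}';  python3 -c "
from h import *; goto(.015,.0355)"
```

```text
time_s: 6.9
ee_pos: [0.6051, 0.0337, 0.0356]
orientation: [-3.127, 0.298, 0.0]
ft_force: [-0.2, -0.2, -0.5]
opening: 0.0002
t 6.9 ee [0.6051 0.0337 0.0356] F [-0.25 -0.22 -0.54] open 0.0002
along -0.0183 lin [ 0.     -0.0033  0.0001] rot [-0.     0.     0.002]
time_s: 7.2
ee_pos: [0.6053, 0.0346, 0.0356]
orientation: [3.127, -0.299, -0.0]
ft_force: [-0.3, -0.9, -0.1]
opening: 0.0002
t 7.2 ee [0.6053 0.0346 0.0356] F [-0.31 -0.93 -0.1 ] open 0.0002
along -0.0174 lin [-0.     -0.0024  0.0001] rot [0.    0.    0.002]
```

```bash
python3 -m jog '{"linear":[[0,-0.001,0],[0,-0.002,0],[0,-0.002,0]],"rot":[[0,0,0],[0,0,0],[0,0,0]],"jaw":[0,0,0]}';  python3 -c "
from h import *; goto(.013,.0355)"; python3 -m jog '{"linear":[[0,-0.001,0],[0,-0.002,0],[0,-0.002,0]],"rot":[[0,0,0],[0,0,0],[0,0,0]],"jaw":[0,0,0]}';  python3 -c "
from h import *; goto(.013,.0355)"
```

```text
time_s: 7.5
ee_pos: [0.6056, 0.036, 0.0356]
orientation: [3.126, -0.299, -0.001]
ft_force: [-1.0, -3.0, 0.5]
opening: 0.0001
t 7.5 ee [0.6056 0.036  0.0356] F [-1.01 -3.    0.5 ] open 0.0001
along -0.016 lin [-0.     -0.003   0.0001] rot [0.001 0.    0.001]
time_s: 7.8
ee_pos: [0.6061, 0.0387, 0.0356]
orientation: [3.127, -0.299, -0.001]
ft_force: [0.0, -0.9, -0.1]
opening: -0.0
t 7.8 ee [0.6061 0.0387 0.0356] F [ 0.05 -0.9  -0.1 ] open -0.0
along -0.0133 lin [-0.     -0.0003  0.0001] rot [0.    0.    0.002]
```

The force peaked at about 3 N and then fell, so the slide is moving towards its middle. Pushing on past it.

```bash
python3 -m jog '{"linear":[[0,-0.001,0],[0,-0.002,0],[0,-0.003,0],[0,-0.003,0]],"rot":[[0,0,0],[0,0,0],[0,0,0],[0,0,0]],"jaw":[0,0,0,0]}';  python3 -c "
from h import *; goto(.013,.0355)"; python3 -m jog '{"linear":[[0,-0.001,0],[0,-0.001,0]],"rot":[[0,0,0],[0,0,0]],"jaw":[0,0]}';  python3 -c "
from h import *; goto(.013,.0355)"
```

```text
time_s: 8.2
ee_pos: [0.6068, 0.0425, 0.0356]
orientation: [-3.127, 0.297, 0.0]
ft_force: [-0.9, 0.1, 0.2]
opening: -0.0
t 8.2 ee [0.6068 0.0425 0.0356] F [-0.88  0.1   0.19] open -0.0
along -0.0094 lin [-0.      0.0036  0.0001] rot [-0.     0.     0.002]
time_s: 8.4
ee_pos: [0.607, 0.0439, 0.0355]
orientation: [-3.127, 0.297, 0.0]
ft_force: [-0.7, -0.3, 0.0]
opening: -0.0
t 8.4 ee [0.607  0.0439 0.0355] F [-0.74 -0.32  0.04] open -0.0
along -0.0079 lin [0.0001 0.0051 0.    ] rot [-0.001  0.     0.003]
```

```bash
python3 -m jog '{"linear":[[0,0.008,0],[0,0.01,-0.03],[0,0.01,-0.075],[-0.03,0.01,-0.11],[-0.07,0.01,-0.13]],"rot":[[0,0,0],[0,0,0],[0,0,0],[0,0,0],[0,0,0]],"jaw":[0,0,0,0,0]}'; python3 -m jog '{"linear":[[-0.03,0.03,0],[-0.06,0.06,0],[-0.06,0.1,0],[-0.06,0.14,0],[-0.06,0.14,0]],"rot":[[0,0,0],[0,0,0],[0,0,0],[0,0,0],[0,0,0]],"jaw":[0,0,0,0,0]}'; python3 - <<'E'
from h import *
im,d=snap('top'); np.savez('top4.npz',im=im,d=d)
for t in(42,48): print(t,frame('top',im,(227,173,254,195),t))
s,_=snap('scene')
o=[cv2.resize(cv2.convertScaleAbs(x,alpha=2),(400,300),interpolation=cv2.INTER_CUBIC) for x in(im[155:215,190:270],s[150:210,250:330])]
o0=np.load('top0.npz')['im'][155:215,190:270]; o.append(cv2.resize(cv2.convertScaleAbs(o0,alpha=2),(400,300),interpolation=cv2.INTER_CUBIC)); o.append(cv2.resize(im,(400,300)))
cv2.imwrite('pics/f.png',np.vstack([np.hstack(o[:2]),np.hstack(o[2:])])[...,::-1])
E
```

```text
time_s: 8.9
ee_pos: [0.5382, 0.0456, 0.1686]
orientation: [-3.126, 0.301, -0.008]
ft_force: [-0.3, 1.5, 0.5]
opening: -0.0001
time_s: 9.4
ee_pos: [0.4511, -0.0867, 0.1686]
orientation: [-3.125, 0.316, -0.009]
ft_force: [1.2, 0.7, 0.1]
opening: 0.0
42 ((608.7899780273438, 51.49909591674805), (53.419403076171875, 30.12816619873047), np.float32(78.725945))
48 ((608.7136840820312, 51.852237701416016), (51.57269287109375, 27.961158752441406), np.float32(79.40943))
```

View pics/f.png

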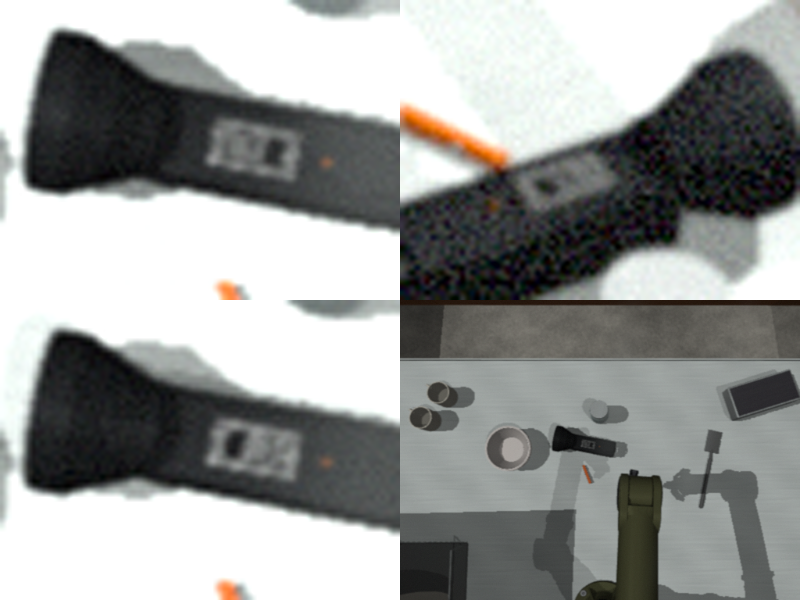

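In the top view the dark end of the slot has moved from the lens side (crop 237, 445) to the rear (crop 280, 150), and it is about as wide as before, so the slide is fully over. The torch frame reads (608.7, 51.9) mm against (608.6, 51.8) before, and the bystanders look untouched.

```bash
python3 -c "
from bench import bot; print(bot.sign_off())"
```

```text
the job is handed in; nothing more can be done
None
```

The torch's slide switch is now on. I pushed the ridge forward with the shut fingers, backed off clear of everything and handed the job in at about 9.5 s.

- **Switch:** the push force peaked at about 3 N and then fell to nothing, as the detent snapping over should feel. The dark gap in the slot moved from the lens side to the rear in both camera views. It is about as wide as it was in the off position, which means the slide is fully over.
- **Torch:** in the top view the switch frame sits within about 0.2 mm and 0.6° of where it started, and the torch is still upright.
- **Surroundings:** the bowls, jar, spatula and peg look undisturbed in the last pictures. I checked them by eye only and did not measure them again.
- **Disagreement found:** the real fingertip was about 32 mm higher than the reported TCP. The camera first showed a gap of about 27 mm. I then measured it with a light touch of about 7 N on the bare torch body, and set the push height from that touch.
- **Checks that fell short:**
  - The frame measurement from the scene camera was spoiled by the background, so position and yaw come from the top camera alone.
  - One early depth reading of the jar was wrong at 126 mm, but later readings matched its 107 mm.

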